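# Load the paste cartridge into the dispensing stand

### The arm

A 6-joint arm with a two-finger parallel gripper is mounted at the origin on a cart in front of the work surface, level with it; the furniture and walls round the work are solid. World frame = base frame: x ahead of the robot, y to its left, z up, the work surface at z = 0. Lengths are in m, angles in rad, forces in N, time in s.
With the tool pointing down it reaches from about 0.35 to 0.975 m from the base axis. Payload 4.9 kg.
Tool frame: the origin (TCP) lies midway between the tips of the shut fingers; the grasp point (between the pads) lies behind it (manip.grasp_offset is the y of the grasp point in the tool frame, in m); y points along the fingers, z is the direction in which the jaws open and shut, and the axes are right-handed (so a half turn about y gives the same grasp; the last joint's range is limited). The gripper opens to 85 mm and grips with 20 to 120 N. Pads are 22 mm wide; open, the fingers measure 114 mm over their backs; the gripper's body (76 mm by 85 mm) begins 54 mm behind the grasp point. The pads swing forward as they close: fully open they stand 13 mm farther back than shut.
Start: joints at [1.042, 0.053, 1.613, -0, 1.476, -0.119], TCP at [0.249, 0.573, 0.231] pointing down, gripper open.
Joint ranges: [-3.01, 3.01], [-1.01, 2.22], [0.06, 2.58], [-1.02, 4.17], [0.09, 2.62], [-3.14, 3.14]. Speed limits (rad/s): [2.57, 2.57, 3.14, 3.14, 3.14, 3.14].

### API

Orientations are given as a unit quaternion [w, x, y, z].
In Python, from plant import manip gives the robot as it stands. The module is installed in compiled form; this text tells all that it offers.
- The arm moves only by the shell command python3 -m jog 'ROWS'. ROWS is a JSON object of lists of equal length, an entry for each row: "offset": the shift along the world's x, y, z in units of 50 mm (1.0 is 50 mm), a list of three; "angular": the turn, a rotation vector about the world's x, y, z in units of 6 degrees (1.0 is 6 degrees), a list of three; "jaw": the finger opening in mm, from 0 to 85.4. In form: {"offset": [[tx, ty, tz], ...], "angular": [[ax, ay, az], ...], "jaw": [jaw, ...]}. A call has 1 to 12 rows; each row shifts and turns the commanded pose from where the row before left it; what a row does not reach is not made up. A row lasts 1/10 s, in which the tool goes at most 50 mm and 8.59 degrees, less where a joint would pass 70% of its speed; a pose out of reach is approached as far as the arm can. A call is refused whole if a number of a shift passes 1 or a number of a turn 1, either way. A call with a gripper value outside its range is refused whole. The fingers move at their own pace and stop on an object; the grip force is fixed at half the most. Time passes only in rows, so rows that do not move let the fingers close. It gives the time, the measured TCP pose, the force and the opening at its end, in the units of the state.
- manip.state(): the state, without advancing time (a new reading comes with each control period).
- manip.grab_frame(name): name is "side" or "top"; returns the picture (400x640x3 uint8, blue, green, red); there is no depth.
- manip.camera_model(name): a dict with "fx", "fy", "cx", "cy" (pixels), "k1" (the pictures are not rectified: a ray, as slopes to the right and down, at radius r is drawn at 1 + k1 r^2 times it, then the intrinsics apply), "rvec" (rotation vector, rad) and "tvec" (3), from world to camera coordinates, as OpenCV has them. Camera axes: x right, y down, z forward; pixel columns grow to the right and rows downward; lengths in m; the calibration is good to about 2 mm. A picture is of the moment at which its call begins. camera_model takes no time and is no camera call.
- manip.job_done(): hands the job in, once; it reports no verdict.
The state is a dict: "time": time; "joint_pos": joint angles; "joint_vel": joint speeds; "joint_efforts": joint torques, N m; "tool_pos": TCP position; "tool_rot": TCP orientation; "contact_force": force on the tool from outside, world axes, zero at the start; "ft_torque": the same for the moment, N m; "gripper_width": opening from 0.0 (shut) to 1.0 (fully open).
Only numpy, scipy, OpenCV 4.12 (cv2) and the standard library are available. Lean on these libraries where they do the work, as an engineer would, in place of code of your own. Each camera call takes 0.05 s, during which the arm holds its last target.

### The job

Take the green-capped paste cartridge out of the wooden rack and slide it sideways into the slotted head of the dispensing stand, its flange in the groove between the slotted plate and the blue lips, past the two sprung balls until it is fully home against the stop at the end of the slot and keeps the red pin there pushed in. Work gently and by feel: do not force the cartridge or the stand. Let go of it upright and home, and leave the orange-capped cartridge in the rack and the eraser, flux tub and USB stick where they are.

Things in the scene. Friction and masses are not known exactly. Their poses are not given: they have to be found in the camera images.
- cartridge_green: The cartridge to load, 60 g, round about its z axis; origin on the axis at the underside of the flange, z up. Below it an amber barrel 20 mm in diameter, 42 mm long, then a 6 mm nozzle, 10 mm long; amber flange 34 mm in diameter, 4 mm thick; above it the green cap. It hangs by its flange in one of the rack's two holes, with 2 mm of play all round.
- green_cap (a point): Point on the axis of the green cap, 40 mm above the flange's underside, the height to grasp. The cap is a plain cylinder 16 mm in diameter, from 4 to 59 mm above the flange's underside; fingertips must stay 18 mm or more above that underside to clear the stand's blue lips. Pushing above the stop tips it a little; the groove limits this to 4 degrees.
- cartridge_orange: The same cartridge with an orange cap, in the other hole of the rack; it stays there.
- rack: Fixed wooden block 50 (x) x 116 (y) x 60 (z) mm, origin at the centre of its underside. Two through holes, 24 mm in diameter, at y = +29 and -29 mm. The cartridges' flanges rest on its top (z 60 mm). Lift a cartridge by more than 55 mm to clear the rack and 115 mm to clear its neighbour's cap.
- stand: Fixed dispensing stand. Origin on the desk; +x is the way a cartridge is slid in, y = 0 the slot's middle line, z up. Steel foot 170 x 90 x 10 mm (x -65 to 105), aluminium post (x 40 to 96), on it a head with the slot open to -x. The head is clamped fast somewhere in a 50 mm range along x; this is not measured and must be felt: a cartridge that is home has its axis between x = -25 and +25 mm.
- stand_slot (a point): On the slot's middle line, level with the slotted plate's top (z 75 mm of the stand), at the middle of the 50 mm range of home places (H). Plate 12 mm thick, slot 23 mm wide. Over it two blue lips, z 81 to 86 mm, 19.5 mm apart, from 29 mm before H, with lead-ins rising to z 92 from 41 mm before H. The groove between takes the flange: 6 mm high, 40 mm wide; the flange ends on the plate.
- stand_mouth (a point): Foremost place (stand x = -86 mm) of the slot's mouth, which has rounded tips and lies 61 mm before H. Sliding on: two sprung balls in the slot's sides touch the barrel 15 mm before H, resist with 4 to 10 N, let it by 6.5 mm before H and then hold it; it meets the red pin 3 mm before H (3 N spring); at H is a rigid stop: force rises steeply. A push of 11 to 15 N seats it; over 17 N is too hard.
- home_pin (a joint): The red pin in the end of the slot: 0 when out, 0.003 m when pushed in flush by a cartridge that is fully home.
- eraser: Blue and white eraser, 34 x 44 x 12 mm, loose on the desk; origin at the centre of its underside.
- flux_tub: Blue tub with cyan lid, 49 mm in diameter, 48 mm high, loose; origin at the centre of its underside.
- usb_stick: Black USB stick, 42 x 47 x 9 mm, loose; origin at the centre of its underside.

How it is judged:
On the way, in this order (a step that is already met when the one before it is completed fails the run):
1. the green cartridge is lifted clear of the rack (z of cartridge_green in the frame of rack above 0.112 m), for 0.1 s.
2. its barrel has been slid into the slot with the flange level with the groove, not yet home (x of cartridge_green in the frame of stand above -0.036 m and z of cartridge_green in the frame of stand between 0.073 and 0.08 m and y of cartridge_green in the frame of stand between -0.003 and 0.003 m and value of joint home_pin below 0.001 m), for 0.1 s.
At the end, for the whole second after the job is handed in: The green cartridge is home in the stand: red pin pushed in by more than 2 mm, its axis within 3 mm of the slot's middle line, flange lying on the slotted plate (within 2 mm), upright within 5 degrees, at rest and released; the orange cartridge still hangs in the rack (value of joint home_pin above 0.002 m and x of cartridge_green in the frame of stand between -0.029 and 0.029 m and y of cartridge_green in the frame of stand between -0.003 and 0.003 m and z of cartridge_green in the frame of stand between 0.073 and 0.077 m and angle between cartridge_green's own z axis and vertical below 0.09 rad and linear speed of cartridge_green below 0.01 m/s and contact force between cartridge_green and the fingers below 0.1 N and angle between cartridge_orange's own z axis and vertical below 0.15 rad and distance between cartridge_orange and rack below 0.075 m); the robot touches nothing.
It fails at once if the green cartridge is forced against the stand: contact force on it there above 34 N, as a push of about 18 N makes (contact force between cartridge_green and stand above 34 N).
It fails at once if the robot itself pushes on the stand with more than 25 N (contact force between any of the fingers, the arm and stand above 25 N).
It fails at once if the orange cartridge is lifted or moved by more than 12 mm (distance of cartridge_orange from where it was at the start of the episode above 0.012 m).
It fails at once if the eraser, flux tub or USB stick is moved by more than 20 mm (distance of any of eraser, flux_tub, usb_stick from where it was at the start of the episode above 0.02 m).
It also fails if it takes over 45 s, if anything falls off the work surface, if the arm or the gripper's body presses on something with over 40 N, if the wrist force passes 120 N, or if a joint passes its speed limit or range.

## Working session

There is one attempt and no reset: what is moved stays moved. The work goes in short steps, Python scripts to look and compute and a shell command to move; the robot and the scene stay as the last step left them, time stands still between calls to the robot, and variables do not carry over. Pictures are saved under pics/ and viewed, and the job is handed in when it is done.

```bash
mkdir -p pics; python3 - <<'E'
from plant import manip
import cv2
for n in("side","top"):
    cv2.imwrite(f"pics/{n}0.png",manip.grab_frame(n)); print(manip.camera_model(n))
print(manip.state(),manip.grasp_offset)
E
```

```text
{'fx': 425.34255777442496, 'fy': 425.34255777442496, 'cx': 316.87070015661476, 'cy': 201.5217343866282, 'k1': -0.09300880879169689, 'rvec': array([ 0.04342016,  2.64364515, -1.69623418]), 'tvec': array([0.47914455, 0.11486151, 0.95564278])}
{'fx': 439.2509816585482, 'fy': 439.2509816585482, 'cx': 313.4036530212984, 'cy': 193.36875756103916, 'k1': -0.07072127038270497, 'rvec': array([ 2.15179897, -2.06480781,  0.20850947]), 'tvec': array([-0.0848991 ,  0.47066735,  1.03035803])}
{'time': 0.1, 'joint_pos': array([ 1.04200515e+00,  5.33170275e-02,  1.61414459e+00, -1.33576560e-05,
        1.47597020e+00, -1.18994813e-01]), 'joint_vel': array([ 9.83636852e-05, -2.51632575e-03, -3.21724285e-03,  1.09497312e-03,
       -1.92581126e-03, -5.73527318e-04]), 'joint_efforts': array([ 4.49566433e-04, -3.94900811e+01, -3.71364534e+01, -1.33912608e-04,
        3.87507782e-03,  2.58524057e-05]), 'tool_pos': array([0.24873444, 0.57277244, 0.23017694]), 'tool_rot': array([-0.69169718,  0.69293304, -0.14407522,  0.14367024]), 'contact_force': array([ 0.18837958,  0.31848963, -0.37113743]), 'ft_torque': array([-0.03015399,  0.01057422, -0.0160471 ]), 'gripper_width': 1.0004788088417342} -0.0187
```

View pics/side0.png

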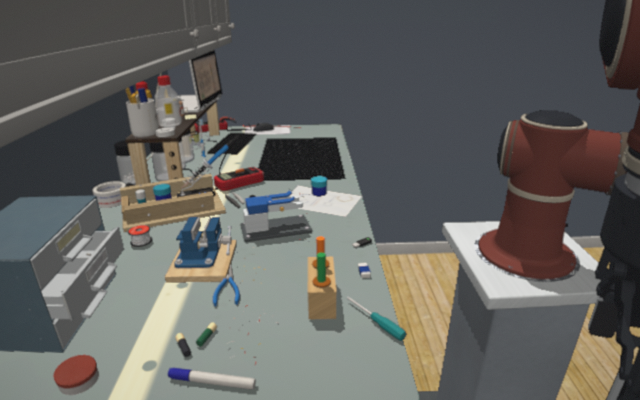

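View pics/top0.png

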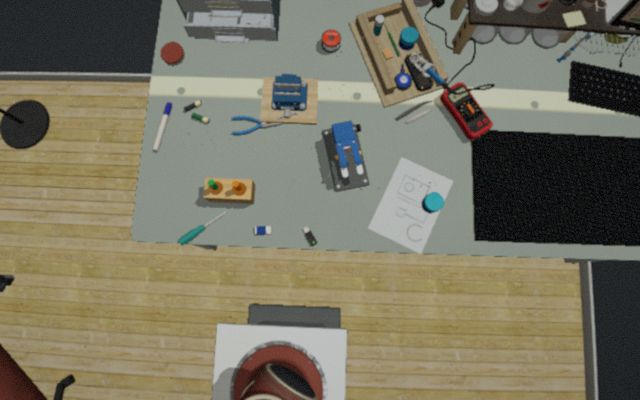

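```bash
python3 - <<'E'
import cv2,numpy as np
t=cv2.imread("pics/top0.png");s=cv2.imread("pics/side0.png")
a=cv2.resize(t[110:200,300:390],(540,540),interpolation=cv2.INTER_CUBIC)
cv2.imwrite("pics/tz_stand.png",a)
cv2.imwrite("pics/tz_rack.png",cv2.resize(t[160:250,190:330],(784,504),interpolation=cv2.INTER_CUBIC))
cv2.imwrite("pics/sz.png",cv2.resize(s[170:330,225:385],(600,600),interpolation=cv2.INTER_CUBIC))
E
```

```text
(no output)
```

View pics/tz_stand.png

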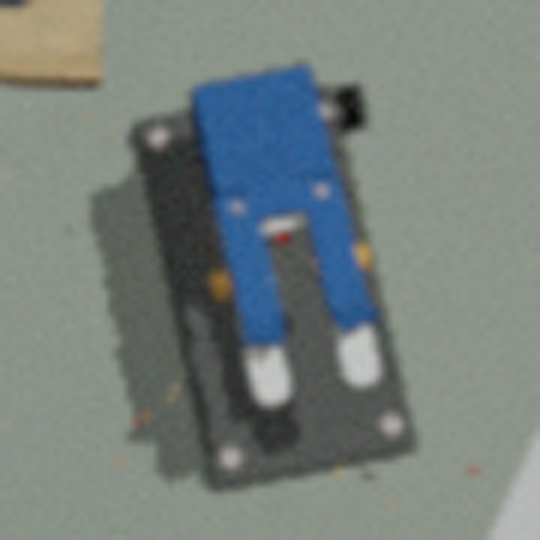

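View pics/tz_rack.png

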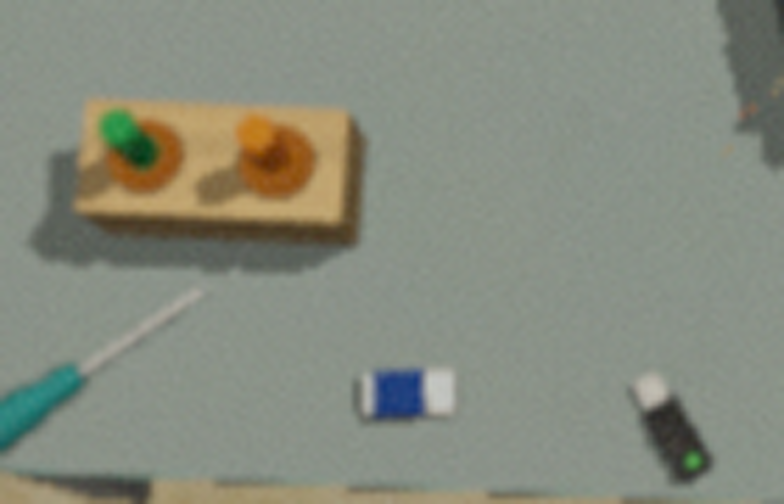

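View pics/sz.png

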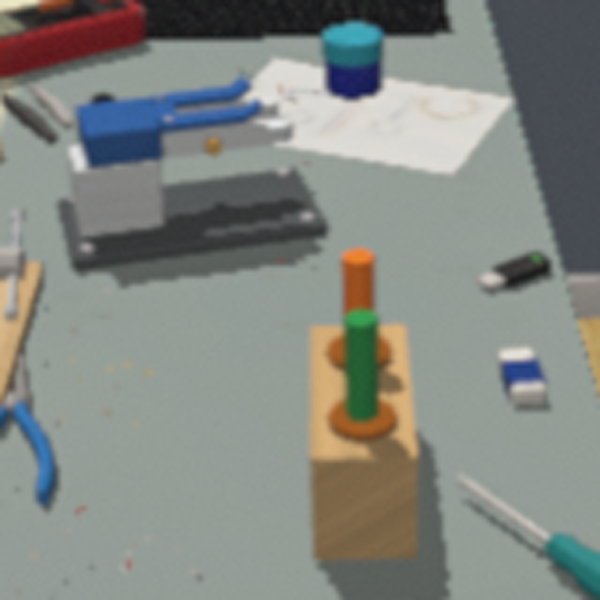

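```bash
cat > h.py <<'E'
import cv2,numpy as np
from plant import manip
def cam(n):
    c=manip.camera_model(n);R=cv2.Rodrigues(c["rvec"])[0]
    K=np.array([[c["fx"],0,c["cx"]],[0,c["fy"],c["cy"]],[0,0,1]]);D=np.array([c["k1"],0,0,0.])
    return K,D,R,np.asarray(c["tvec"],float),c
def ray(n,uv):
    K,D,R,t,c=cam(n)
    p=cv2.undistortPoints(np.array(uv,float).reshape(-1,1,2),K,D).reshape(-1,2)
    d=np.c_[p,np.ones(len(p))]@R
    return -R.T@t,d
def plane(n,uv,z):
    o,d=ray(n,uv); return o+d*((z-o[2])/d[:,2])[:,None]
def proj(n,P):
    K,D,R,t,c=cam(n); return cv2.projectPoints(np.array(P,float).reshape(-1,1,3),cv2.Rodrigues(R)[0],t,K,D)[0].reshape(-1,2)
def tri(uv1,uv2):
    o1,d1=ray("top",[uv1]);o2,d2=ray("side",[uv2]);d1=d1[0]/np.linalg.norm(d1[0]);d2=d2[0]/np.linalg.norm(d2[0])
    s=np.linalg.lstsq(np.c_[d1,-d2],o2-o1,rcond=None)[0]
    a=o1+s[0]*d1;b=o2+s[1]*d2
    return (a+b)/2,np.linalg.norm(a-b)
E
python3 - <<'E'
from h import *
np.set_printoptions(precision=4,suppress=True)
t=cv2.imread("pics/top0.png");s=cv2.imread("pics/side0.png")
def T(p): return (np.array(p,float)+.5)/6-.5+[300,110]
def Rk(p): return (np.array(p,float)+.5)/5.6-.5+[190,160]
def S(p): return (np.array(p,float)+.5)/3.75-.5+[225,170]
print("screws foot z10",plane("top",T([[158,137],[231,457],[391,424]]),.010))
print("lip inner-left z86",plane("top",T([[262,235],[286,343]]),.086)); 
print("lip inner right",plane("top",T([[312,222],[340,330]]),.086))
print("lip outer left/right",plane("top",T([[193,90],[245,345],[310,68],[376,322]]),.086))
print("tips",plane("top",T([[270,405],[365,386]]),.090))
print("plungers",plane("top",T([[220,283],[362,254]]),.070))
print("foot corners",plane("top",T([[212,490],[415,445],[135,125]]),.005))
print("rack top corners",plane("top",Rk([[87,101],[350,110],[340,218],[76,208]]),.06))
print("flange g,o",plane("top",Rk([[145,156],[276,160]]),.064))
print("captop g,o",plane("top",Rk([[118,130],[256,132]]),.119))
print("side: captop g,o",plane("side",S([[361,320],[358,258]]),.119))
print("side flange g,o",plane("side",S([[362,418],[359,350]]),.064))
print("tri caps",tri(Rk([118,130]),S([361,320])),tri(Rk([256,132]),S([358,258])))
print("side tips",plane("side",S([[245,84],[288,128]]),.0))
E
```

```text
screws foot z10 [[ 0.6465 -0.0909  0.01  ]
 [ 0.5043 -0.1271  0.01  ]
 [ 0.5215 -0.1949  0.01  ]]
lip inner-left z86 [[ 0.5792 -0.1335  0.086 ]
 [ 0.5345 -0.1444  0.086 ]]
lip inner right [[ 0.5855 -0.1536  0.086 ]
 [ 0.5407 -0.1659  0.086 ]]
lip outer left/right [[ 0.64   -0.1037  0.086 ]
 [ 0.533  -0.128   0.086 ]
 [ 0.6516 -0.1513  0.086 ]
 [ 0.5447 -0.1802  0.086 ]]
tips [[ 0.5077 -0.1384  0.09  ]
 [ 0.517  -0.1759  0.09  ]]
plungers [[ 0.5631 -0.1178  0.07  ]
 [ 0.5779 -0.1755  0.07  ]]
foot corners [[ 0.4906 -0.1196  0.005 ]
 [ 0.5139 -0.2059  0.005 ]
 [ 0.6535 -0.0806  0.005 ]]
rack top corners [[0.5001 0.2024 0.06  ]
 [0.5006 0.0861 0.06  ]
 [0.4524 0.087  0.06  ]
 [0.452  0.2028 0.06  ]]
flange g,o [[0.4755 0.1736 0.064 ]
 [0.4761 0.1161 0.064 ]]
captop g,o [[0.4743 0.1724 0.119 ]
 [0.4758 0.115  0.119 ]]
side: captop g,o [[0.4748 0.1798 0.119 ]
 [0.4744 0.1219 0.119 ]]
side flange g,o [[0.4749 0.1794 0.064 ]
 [0.4745 0.12   0.064 ]]
tri caps (array([0.4749, 0.1734, 0.1151]), np.float64(0.0005507565431876254)) (array([0.4754, 0.1157, 0.1158]), np.float64(0.0022132362964281636))
side tips [[ 0.5521 -0.3755  0.    ]
 [ 0.5165 -0.2891  0.    ]]
```

```bash
python3 - <<'E'
from h import *
np.set_printoptions(precision=4,suppress=True)
def T(p): return (np.array(p,float)+.5)/6-.5+[300,110]
a=np.radians(14.3);u=np.array([np.cos(a),np.sin(a)]);n=np.array([-u[1],u[0]])
def un(P): return np.c_[P[:,:2]@u,P[:,:2]@n]
print("tips z75 (H-61)",un(plane("top",T([[270,408],[365,388]]),.075)))
print("blue front z92 (H-41)",un(plane("top",T([[245,347],[286,343],[340,332],[376,322]]),.092)))
print("red",un(plane("top",T([[283,240]]),.07)))
print("foot mid",un(plane("top",T([[212,490],[415,445]]),.005)))
print(un(plane("top",T([[220,283],[362,254]]),.069)))
E
```

```text
tips z75 (H-61) [[ 0.46   -0.261 ]
 [ 0.4601 -0.3003]]
blue front z92 (H-41) [[ 0.4825 -0.2548]
 [ 0.4807 -0.2711]
 [ 0.4807 -0.2932]
 [ 0.4818 -0.3082]]
red [[ 0.5292 -0.2825]]
foot mid [[ 0.4459 -0.2371]
 [ 0.4471 -0.3265]]
[[ 0.5169 -0.2534]
 [ 0.5169 -0.313 ]]
```

```bash
python3 - <<'E'
from h import *
from scipy.spatial.transform import Rotation as R
np.set_printoptions(precision=4,suppress=True)
s=manip.state();q=s["tool_rot"];r=R.from_quat(q[[1,2,3,0]]);M=r.as_matrix();print(M)
print("jaw axis deg",np.degrees(np.arctan2(M[1,2],M[0,2])), "want 104.3 or -75.7")
print((np.array([.475,.1738,.2])-s["tool_pos"])/.05)
E
```

```text
[[ 0.9172 -0.0009  0.3984]
 [-0.3984 -0.0016  0.9172]
 [-0.0002 -1.     -0.0018]]
jaw axis deg 66.52048179534975 want 104.3 or -75.7
[ 4.5253 -7.9794 -0.6035]
```

```bash
python3 -m jog '{"offset":[[0.45,-0.8,0],[0.45,-0.8,0],[0.45,-0.8,0],[0.45,-0.8,0],[0.45,-0.8,0],[0.45,-0.8,0],[0.45,-0.8,0],[0.45,-0.8,0],[0.45,-0.8,0],[0.45,-0.8,0],[0,0,0],[0,0,0]],"angular":[[0,0,0.63],[0,0,0.63],[0,0,0.63],[0,0,0.63],[0,0,0.63],[0,0,0.63],[0,0,0.63],[0,0,0.63],[0,0,0.63],[0,0,0.63],[0,0,0],[0,0,0]],"jaw":[45,45,45,45,45,45,45,45,45,45,45,45]}'
cat >> h.py <<'E'
def rep():
    from scipy.spatial.transform import Rotation as R
    np.set_printoptions(precision=4,suppress=True)
    s=manip.state();q=s["tool_rot"];M=R.from_quat(q[[1,2,3,0]]).as_matrix()
    a=np.radians(14.3);u=np.array([np.cos(a),np.sin(a)]);n=np.array([-u[1],u[0]]);p=s["tool_pos"]
    print("t",s["time"],"p",p,"jawdeg",np.degrees(np.arctan2(M[1,2],M[0,2])),"down",M[:,1],"un",p[:2]@u,p[:2]@n,"F",s["contact_force"],"Fu,n",s["contact_force"][:2]@u,s["contact_force"][:2]@n,"T",s["ft_torque"],"w",s["gripper_width"])
E
python3 -c "
from h import *
rep()"
```

```text
time: 1.3
tool_pos: [0.474, 0.1724, 0.2308]
tool_rot: [0.702, -0.702, -0.087, 0.088]
contact_force: [-1.0, -0.2, 0.4]
gripper_width: 0.528
t 1.3 p [0.474  0.1724 0.2308] jawdeg 104.15424981166171 down [-0.0012  0.0002 -1.    ] un 0.5019104107327997 0.05002043810593422 F [-1.0437 -0.158   0.4198] Fu,n -1.050370990436181 0.10466817204160908 T [0.0084 0.0221 0.0242] w 0.5279003562035718
```

```bash
python3 -m jog '{"offset":[[0.02,0.02,-0.5],[0,0,-0.5],[0,0,-0.5],[0,0,-0.5],[0,0,-0.4],[0,0,-0.3],[0,0,-0.28],[0,0,0]],"angular":[[0,0,0],[0,0,0],[0,0,0],[0,0,0],[0,0,0],[0,0,0],[0,0,0],[0,0,0]],"jaw":[45,45,45,45,45,45,45,45]}'
python3 -c "
from h import *
rep()
t=manip.grab_frame('top');s=manip.grab_frame('side')
A=cv2.resize(t[140:220,180:260],(400,400),interpolation=cv2.INTER_CUBIC)
B=cv2.resize(s[200:330,255:385],(400,400),interpolation=cv2.INTER_CUBIC)
cv2.imwrite('pics/g1.png',np.hstack([A,B]))"
```

```text
time: 2.1
tool_pos: [0.4733, 0.1746, 0.0802]
tool_rot: [-0.701, 0.702, 0.087, -0.09]
contact_force: [-1.2, -0.3, -0.1]
gripper_width: 0.529
t 2.1 p [0.4733 0.1746 0.0802] jawdeg 104.37388268755446 down [-0.0039 -0.0007 -1.    ] un 0.5017542529094426 0.052247613837805504 F [-1.1656 -0.2957 -0.0874] Fu,n -1.202508351843613 0.0013905135252346157 T [ 0.0133  0.0177 -0.0459] w 0.5285658517904289
```

View pics/g1.png

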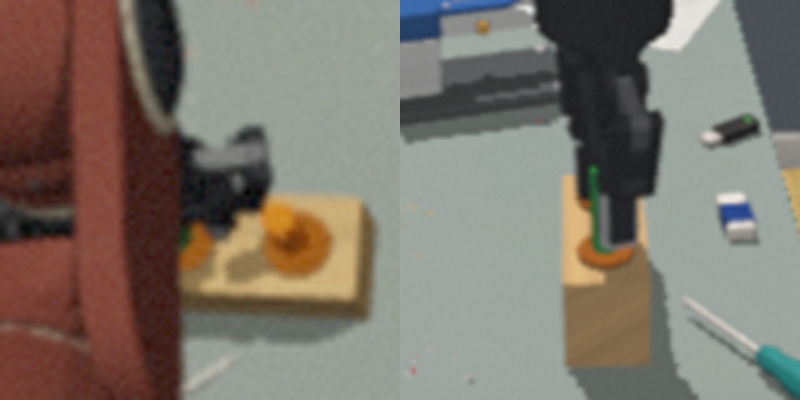

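```bash
python3 -m jog '{"offset":[[0.04,0,0.01],[0,0,0],[0,0,0],[0,0,0],[0,0,0],[0,0,0],[0,0,0],[0,0,0]],"angular":[[0,0,0],[0,0,0],[0,0,0],[0,0,0],[0,0,0],[0,0,0],[0,0,0],[0,0,0]],"jaw":[45,10,5,5,5,5,5,5]}'
python3 -c "
from h import *
rep()"
```

```text
time: 3.0
tool_pos: [0.4778, 0.1744, 0.0838]
tool_rot: [0.702, -0.702, -0.089, 0.087]
contact_force: [-1.0, 0.3, 5.2]
gripper_width: 0.171
t 3.0 p [0.4778 0.1744 0.0838] jawdeg 104.31760578680631 down [ 0.0018  0.0004 -1.    ] un 0.5060526077070273 0.05098456623168689 F [-1.0312  0.2634  5.2003] Fu,n -0.9341402638509698 0.5099525075062623 T [-0.0418  0.1047 -0.0173] w 0.17075049238537368
```

```bash
python3 -m jog '{"offset":[[0,0,0.2],[0,0,0.4],[0,0,0.5],[0,0,0.5],[0,0,0.5],[0,0,0.5],[0,0,0.3],[0,0,0],[0,0,0],[0,0,0]],"angular":[[0,0,0],[0,0,0],[0,0,0],[0,0,0],[0,0,0],[0,0,0],[0,0,0],[0,0,0],[0,0,0],[0,0,0]],"jaw":[5,5,5,5,5,5,5,5,5,5]}'
python3 -c "
from h import *
rep()
t=manip.grab_frame('top');s=manip.grab_frame('side')
A=cv2.resize(t[140:220,180:260],(400,400),interpolation=cv2.INTER_CUBIC)
B=cv2.resize(s[180:310,255:385],(400,400),interpolation=cv2.INTER_CUBIC)
cv2.imwrite('pics/g2.png',np.hstack([A,B]))"
```

```text
time: 4.0
tool_pos: [0.476, 0.174, 0.2257]
tool_rot: [-0.701, 0.702, 0.087, -0.089]
contact_force: [0.6, 0.3, -0.2]
gripper_width: 0.166
t 4.0 p [0.476  0.174  0.2257] jawdeg 104.32119316563185 down [-0.0033 -0.0007 -1.    ] un 0.5042550043375065 0.051051166126134986 F [ 0.608   0.2628 -0.1878] Fu,n 0.6540991020838092 0.10450367669926003 T [-0.0494 -0.0332  0.006 ] w 0.16620762201053974
```

View pics/g2.png

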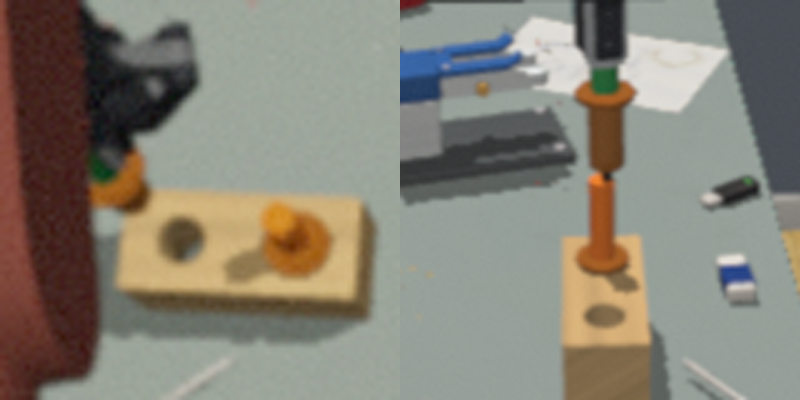

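```bash
python3 -m jog '{"offset":[[0,-0.3,0],[0.04,-0.7,0],[0.04,-0.75,0],[0.04,-0.75,0],[0.04,-0.75,0],[0.04,-0.75,0],[0.04,-0.75,0],[0.04,-0.75,0],[0.04,-0.7,0],[0.03,-0.58,0],[0,0,0],[0,0,0]],"angular":[[0,0,0],[0,0,0],[0,0,0],[0,0,0],[0,0,0],[0,0,0],[0,0,0],[0,0,0],[0,0,0],[0,0,0],[0,0,0],[0,0,0]],"jaw":[5,5,5,5,5,5,5,5,5,5,5,5]}'
python3 -c "
from h import *
rep()
t=manip.grab_frame('top');s=manip.grab_frame('side')
cv2.imwrite('pics/m_top.png',t);cv2.imwrite('pics/m_side.png',s)
A=cv2.resize(t[110:210,300:400],(400,400),interpolation=cv2.INTER_CUBIC)
B=cv2.resize(s[120:250,235:365],(400,400),interpolation=cv2.INTER_CUBIC)
cv2.imwrite('pics/g3.png',np.hstack([A,B]))"
```

```text
time: 5.3
tool_pos: [0.4938, -0.1656, 0.2272]
tool_rot: [0.702, -0.701, -0.087, 0.088]
contact_force: [0.1, 0.0, -0.9]
gripper_width: 0.171
t 5.3 p [ 0.4938 -0.1656  0.2272] jawdeg 104.21291716416988 down [-0.0011  0.0007 -1.    ] un 0.43761091444251066 -0.2824220996478995 F [ 0.1072  0.0438 -0.9322] Fu,n 0.11464449866449054 0.015946443572216 T [ 0.0396 -0.013  -0.0466] w 0.1708595626485106
```

View pics/g3.png

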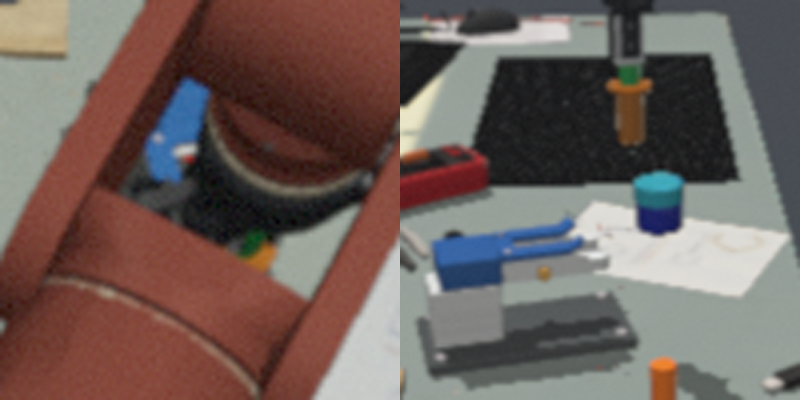

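```bash
python3 - <<'E'
from h import *
np.set_printoptions(precision=4,suppress=True)
s=cv2.imread('pics/m_side.png')
def yplane(uv,y):
    o,d=ray("side",uv); return o+d*((y-o[1])/d[:,1])[:,None]
hsv=cv2.cvtColor(s,cv2.COLOR_BGR2HSV)
m=cv2.inRange(hsv,(8,120,60),(22,255,255));m[:135]=0;m[175:]=0;m[:,:295]=0;m[:,325:]=0
ys,xs=np.nonzero(m)
for y in np.unique(ys): print(y,xs[ys==y].min(),xs[ys==y].max())
P=manip.state()["tool_pos"]
print("predicted px: flange top centre / underside centre / barrel bottom",proj("side",[[P[0],P[1],P[2]-.0198],[P[0],P[1],P[2]-.0238],[P[0],P[1],P[2]-.0658]]))
t=cv2.imread('pics/m_top.png')
print(proj("top",[[P[0]+.017*np.cos(a),P[1]+.017*np.sin(a),P[2]-.0198] for a in np.radians(range(0,360,30))])-[300,110])
cv2.imwrite('pics/mt.png',cv2.resize(t[155:185,350:380],(600,600),interpolation=cv2.INTER_NEAREST))
E
```

```text
145 304 314
146 303 315
147 302 316
148 302 316
149 303 314
150 304 313
151 305 312
152 306 312
153 306 312
154 306 312
155 306 312
156 306 312
157 307 313
158 307 312
159 307 312
160 307 313
161 307 312
162 306 313
163 306 313
164 306 313
165 306 312
166 307 310
predicted px: flange top centre / underside centre / barrel bottom [[307.76   146.5446]
 [307.7989 148.1548]
 [308.2009 164.77  ]]
[[60.4504 52.6009]
 [56.4196 53.4764]
 [53.4179 56.1945]
 [52.2494 60.0379]
 [53.237  63.9827]
 [56.1262 66.9667]
 [60.1428 68.1793]
 [64.2008 67.2895]
 [67.2028 64.5411]
 [68.3443 60.6817]
 [67.3295 56.7511]
 [64.4401 53.7974]]
```

View pics/mt.png

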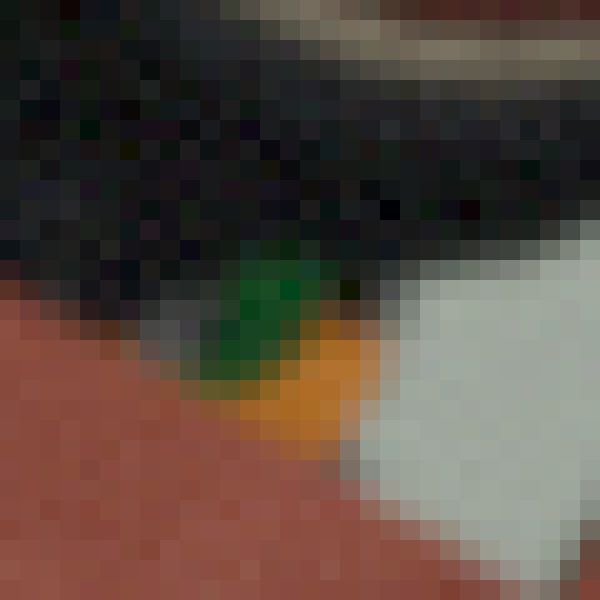

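```bash
python3 -m jog '{"offset":[[0,0,-0.3],[0,0,-0.5],[0,0,-0.5],[0,0,-0.5],[0,0,-0.4],[0,0,-0.2],[0,0,-0.1],[0,0,0],[0,0,0],[0,0,0]],"angular":[[0,0,0],[0,0,0],[0,0,0],[0,0,0],[0,0,0],[0,0,0],[0,0,0],[0,0,0],[0,0,0],[0,0,0]],"jaw":[5,5,5,5,5,5,5,5,5,5]}'
python3 -c "
from h import *
rep()
t=manip.grab_frame('top');s=manip.grab_frame('side')
cv2.imwrite('pics/n_top.png',t);cv2.imwrite('pics/n_side.png',s)
A=cv2.resize(t[110:210,300:400],(400,400),interpolation=cv2.INTER_CUBIC)
B=cv2.resize(s[160:260,235:335],(400,400),interpolation=cv2.INTER_CUBIC)
cv2.imwrite('pics/g4.png',np.hstack([A,B]))"
```

```text
time: 6.4
tool_pos: [0.4954, -0.1651, 0.1042]
tool_rot: [-0.701, 0.702, 0.089, -0.087]
contact_force: [-0.6, -0.0, 0.0]
gripper_width: 0.167
t 6.4 p [ 0.4954 -0.1651  0.1042] jawdeg 104.33057691340647 down [ 0.0022 -0.0011 -1.    ] un 0.43922111477359377 -0.2823536749407288 F [-0.6437 -0.0183  0.0347] Fu,n -0.628296098186277 0.1413116569698541 T [ 0.0171 -0.0592 -0.0587] w 0.1672207537717892
```

View pics/g4.png

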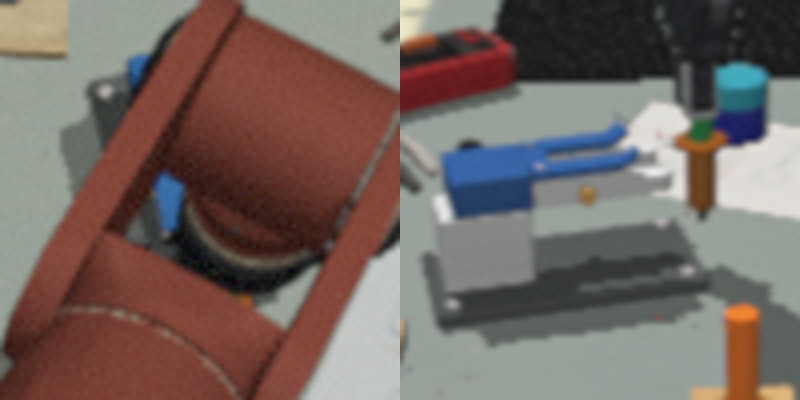

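```bash
for i in 1 2 3 4 5; do python3 -m jog '{"offset":[[0,0,0]],"angular":[[0,0,0]],"jaw":[5]}' >/dev/null; python3 -c "
from h import *
from plant import manip
s=manip.state();np.set_printoptions(precision=4,suppress=True);print(s['tool_pos'],s['contact_force'],s['joint_pos'])"; done
```

```text
[ 0.4949 -0.165   0.1034] [-0.227   0.2511 -0.2598] [-0.4645 -0.0802  1.9663  0.      1.2544 -2.2852]
[ 0.4947 -0.1649  0.1031] [-0.1597 -0.1565 -0.2332] [-0.4645 -0.08    1.9666 -0.      1.2544 -2.2852]
[ 0.4945 -0.1648  0.1029] [ 0.1621  0.6951 -0.2564] [-0.4645 -0.0798  1.9668 -0.      1.2544 -2.2852]
[ 0.4945 -0.1648  0.1028] [-0.8345  0.2208 -0.704 ] [-0.4645 -0.0797  1.9669 -0.      1.2544 -2.2852]
[ 0.4945 -0.1648  0.1028] [ 0.3878 -0.6926 -0.5832] [-0.4645 -0.0796  1.9669  0.      1.2544 -2.2852]
```

```bash
python3 -m jog '{"offset":[[0.1,0.015,0],[0.097,0.025,0],[0.097,0.025,0],[0.097,0.025,0],[0.097,0.025,0],[0.0,0.0,0],[0,0,0],[0,0,0]],"angular":[[0,0,0],[0,0,0],[0,0,0],[0,0,0],[0,0,0],[0,0,0],[0,0,0],[0,0,0]],"jaw":[5,5,5,5,5,5,5,5]}'
python3 -c "
from h import *
rep()
s=manip.grab_frame('side')
cv2.imwrite('pics/o_side.png',s)
B=cv2.resize(s[170:240,260:330],(560,560),interpolation=cv2.INTER_CUBIC)
cv2.imwrite('pics/g5.png',B)"
```

```text
time: 7.8
tool_pos: [0.5188, -0.159, 0.1027]
tool_rot: [0.702, -0.702, -0.088, 0.088]
contact_force: [-0.3, 0.2, -0.3]
gripper_width: 0.173
t 7.8 p [ 0.5188 -0.159   0.1027] jawdeg 104.31952579221533 down [-0.0002  0.     -1.    ] un 0.4634496596820966 -0.2822233970294268 F [-0.3442  0.1929 -0.2992] Fu,n -0.28593032103311417 0.27195174690442575 T [ 0.0748  0.0295 -0.0096] w 0.17332349597318195
```

View pics/g5.png

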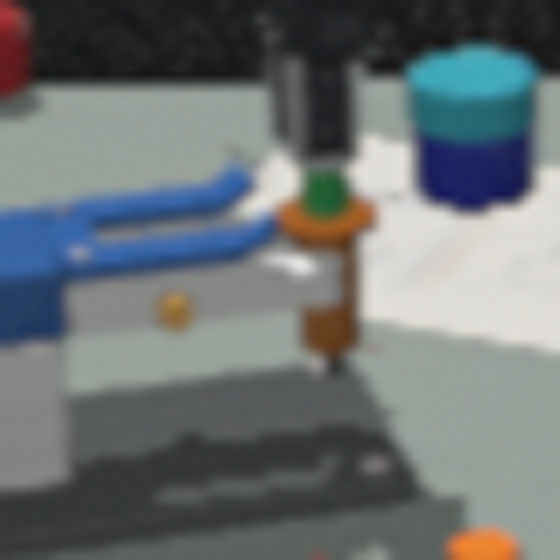

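```bash
python3 -m jog '{"offset":[[0.06,0.015,0],[0.06,0.015,0],[0,0,0],[0,0,-0.02],[0,0,-0.02],[0,0,0],[0,0,0]],"angular":[[0,0,0],[0,0,0],[0,0,0],[0,0,0],[0,0,0],[0,0,0],[0,0,0]],"jaw":[5,5,5,5,5,5,5]}'
python3 -c "
from h import *
rep()"
for i in 1 2; do python3 -m jog '{"offset":[[0,0,-0.01],[0,0,0],[0,0,0]],"angular":[[0,0,0],[0,0,0],[0,0,0]],"jaw":[5,5,5]}'; done
```

```text
time: 8.55
tool_pos: [0.5248, -0.1575, 0.1007]
tool_rot: [0.702, -0.702, -0.088, 0.088]
contact_force: [0.6, -0.1, -0.2]
gripper_width: 0.169
t 8.55 p [ 0.5248 -0.1575  0.1007] jawdeg 104.31635393675361 down [-0.0002  0.0001 -1.    ] un 0.469627574806535 -0.2822388649654691 F [ 0.6142 -0.0741 -0.2475] Fu,n 0.5769066458910775 -0.2234918884644173 T [-0.0074  0.0143 -0.0272] w 0.16931101116409497
time: 8.85
tool_pos: [0.5249, -0.1575, 0.1003]
tool_rot: [-0.702, 0.702, 0.088, -0.088]
contact_force: [-0.5, -0.1, -0.2]
gripper_width: 0.17
time: 9.15
tool_pos: [0.5249, -0.1575, 0.0998]
tool_rot: [0.702, -0.702, -0.088, 0.088]
contact_force: [-0.1, -0.4, -0.3]
gripper_width: 0.171
```

```bash
for i in 1 2 3; do python3 -m jog '{"offset":[[0,0,-0.01],[0,0,0],[0,0,0]],"angular":[[0,0,0],[0,0,0],[0,0,0]],"jaw":[5,5,5]}' | egrep "pos|force"; done
```

```text
tool_pos: [0.5249, -0.1575, 0.0993]
contact_force: [-0.7, 0.4, -0.0]
tool_pos: [0.525, -0.1576, 0.0989]
contact_force: [-0.4, -0.5, -0.1]
tool_pos: [0.5251, -0.1576, 0.0988]
contact_force: [-0.6, 0.7, 3.7]
```

```bash
python3 -m jog '{"offset":[[0,0,0.03],[0,0,0],[0.06,0.015,0],[0.06,0.015,0],[0.06,0.015,0],[0,0,0]],"angular":[[0,0,0],[0,0,0],[0,0,0],[0,0,0],[0,0,0],[0,0,0]],"jaw":[5,5,5,5,5,5]}'
python3 -c "
from h import *
rep()"
python3 -m jog '{"offset":[[0.06,0.015,0],[0.06,0.015,0],[0.06,0.015,0],[0,0,0],[0,0,0]],"angular":[[0,0,0],[0,0,0],[0,0,0],[0,0,0],[0,0,0]],"jaw":[5,5,5,5,5]}'
python3 -c "
from h import *
rep()"
```

```text
time: 10.65
tool_pos: [0.5343, -0.1551, 0.0997]
tool_rot: [0.702, -0.702, -0.088, 0.088]
contact_force: [1.8, -0.3, -0.0]
gripper_width: 0.17
t 10.65 p [ 0.5343 -0.1551  0.0997] jawdeg 104.34159840834792 down [ 0.  0. -1.] un 0.4794305112525401 -0.2822957105948426 F [ 1.8181 -0.3034 -0.0152] Fu,n 1.686862075613978 -0.7430503943560014 T [ 0.0122 -0.0108  0.0283] w 0.16962238231255808
time: 11.15
tool_pos: [0.5429, -0.153, 0.0998]
tool_rot: [-0.702, 0.702, 0.088, -0.088]
contact_force: [-0.9, 0.7, -0.1]
gripper_width: 0.171
t 11.15 p [ 0.5429 -0.153   0.0998] jawdeg 104.32910221650187 down [-0.0002 -0.     -1.    ] un 0.48833768442896514 -0.28234864502144286 F [-0.9419  0.7104 -0.1089] Fu,n -0.7372671742903926 0.9210505104802394 T [ 0.0238 -0.0087  0.0068] w 0.17070484411084078
```

```bash
for i in 1 2; do python3 -m jog '{"offset":[[0.06,0.015,0],[0.06,0.015,0],[0,0,0],[0,0,0]],"angular":[[0,0,0],[0,0,0],[0,0,0],[0,0,0]],"jaw":[5,5,5,5]}' >/dev/null
python3 -c "
from h import *
rep()"; done;python3 -c "
from h import *
s=manip.grab_frame('side')
B=cv2.resize(s[170:240,260:330],(560,560),interpolation=cv2.INTER_CUBIC)
cv2.imwrite('pics/g6.png',B)"
```

```text
t 11.55 p [ 0.549  -0.1515  0.0998] jawdeg 104.32524800335531 down [-0.0001 -0.     -1.    ] un 0.49454290302759374 -0.2823974514082971 F [ 0.1832  0.7445 -0.8236] Fu,n 0.361388765956977 0.6761542620125202 T [ 0.0289 -0.0046  0.035 ] w 0.17003713847004878
t 11.95 p [ 0.555  -0.15    0.0998] jawdeg 104.32928207582533 down [-0.0001 -0.     -1.    ] un 0.5007336010379332 -0.28241062604049993 F [-0.3683  0.3117 -0.5894] Fu,n -0.2799523481700553 0.3929977742614659 T [0.0482 0.0336 0.0222] w 0.1694210899398273
```

View pics/g6.png

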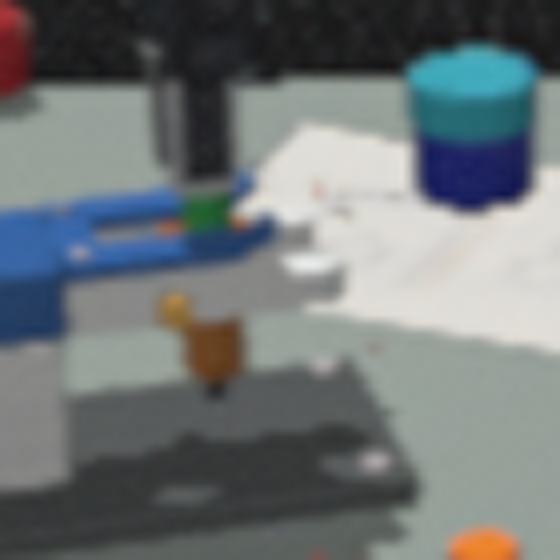

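```bash
cat > r.py <<'E'
from h import *
s=manip.state();a=np.radians(14.3);u=np.array([np.cos(a),np.sin(a)]);n=np.array([-u[1],u[0]]);p=s["tool_pos"];f=s["contact_force"]
print("t %.2f u %.4f n %.4f z %.4f Fu %.1f Fn %.1f Fz %.1f w %.3f"%(s["time"],p[:2]@u,p[:2]@n,p[2],f[:2]@u,f[:2]@n,f[2],s["gripper_width"]))
E
for i in 1 2 3 4; do python3 -m jog '{"offset":[[0.029,0.0075,0],[0,0,0]],"angular":[[0,0,0],[0,0,0]],"jaw":[5,5]}' >/dev/null; python3 r.py; done
```

```text
t 12.20 u 0.5023 n -0.2825 z 0.0998 Fu 0.0 Fn 0.3 Fz -0.3 w 0.171
t 12.40 u 0.5038 n -0.2824 z 0.0999 Fu 0.3 Fn 0.1 Fz -0.2 w 0.170
t 12.60 u 0.5053 n -0.2824 z 0.0998 Fu 0.8 Fn 0.5 Fz -1.1 w 0.170
t 12.80 u 0.5068 n -0.2824 z 0.0998 Fu 0.1 Fn 0.7 Fz -0.0 w 0.166
```

```bash

for i in 1 2 3 4; do python3 -m jog '{"offset":[[0.0194,0.005,0],[0,0,0]],"angular":[[0,0,0],[0,0,0]],"jaw":[5,5]}' >/dev/null; python3 r.py; done
```

```text
t 13.00 u 0.5077 n -0.2824 z 0.0998 Fu 0.7 Fn -0.4 Fz -1.4 w 0.169
t 13.20 u 0.5087 n -0.2824 z 0.0998 Fu 0.1 Fn 0.4 Fz -0.0 w 0.170
t 13.40 u 0.5094 n -0.2824 z 0.0997 Fu -2.5 Fn 0.7 Fz 1.0 w 0.168
t 13.60 u 0.5099 n -0.2824 z 0.0996 Fu -4.3 Fn 0.1 Fz 0.8 w 0.167
```

```bash

for i in 1 2 3 4 5; do python3 -m jog '{"offset":[[0.0194,0.005,0],[0,0,0]],"angular":[[0,0,0],[0,0,0]],"jaw":[5,5]}' >/dev/null; python3 r.py; done
```

```text
t 13.80 u 0.5105 n -0.2822 z 0.0992 Fu -5.7 Fn 0.3 Fz 0.6 w 0.168
t 14.00 u 0.5112 n -0.2822 z 0.0990 Fu -6.4 Fn -0.1 Fz -0.7 w 0.171
t 14.20 u 0.5120 n -0.2822 z 0.0990 Fu -5.2 Fn -0.4 Fz 0.8 w 0.169
t 14.40 u 0.5130 n -0.2822 z 0.0990 Fu -6.5 Fn -0.6 Fz 0.1 w 0.169
t 14.60 u 0.5142 n -0.2822 z 0.0990 Fu -5.6 Fn 0.9 Fz 0.1 w 0.170
```

```bash

for i in 1 2 3 4; do python3 -m jog '{"offset":[[0.0194,0.005,0],[0,0,0]],"angular":[[0,0,0],[0,0,0]],"jaw":[5,5]}' >/dev/null; python3 r.py; done
```

```text
t 14.80 u 0.5155 n -0.2822 z 0.0989 Fu -5.1 Fn -0.4 Fz -0.3 w 0.171
t 15.00 u 0.5171 n -0.2822 z 0.0990 Fu -2.6 Fn -0.5 Fz -2.0 w 0.172
t 15.20 u 0.5190 n -0.2822 z 0.0995 Fu -1.0 Fn 0.1 Fz -1.4 w 0.170
t 15.40 u 0.5206 n -0.2824 z 0.1002 Fu 1.0 Fn -0.5 Fz -2.4 w 0.171
```

```bash

python3 -m jog '{"offset":[[0,0,-0.01],[0,0,0]],"angular":[[0,0,0],[0,0,0]],"jaw":[5,5]}' >/dev/null; python3 r.py
for i in 1 2 3 4; do python3 -m jog '{"offset":[[0.0097,0.0025,0],[0,0,0]],"angular":[[0,0,0],[0,0,0]],"jaw":[5,5]}' >/dev/null; python3 r.py; done
```

```text
t 15.60 u 0.5207 n -0.2826 z 0.1001 Fu 0.4 Fn -0.7 Fz 0.2 w 0.173
t 15.80 u 0.5208 n -0.2826 z 0.1000 Fu 1.2 Fn 0.4 Fz 1.0 w 0.170
t 16.00 u 0.5210 n -0.2826 z 0.0998 Fu -0.3 Fn 0.1 Fz 2.8 w 0.168
t 16.20 u 0.5212 n -0.2826 z 0.0995 Fu -0.4 Fn -0.2 Fz 2.7 w 0.167
t 16.40 u 0.5214 n -0.2824 z 0.0992 Fu -1.3 Fn -1.3 Fz 2.9 w 0.168
```

```bash

for i in 1 2 3 4; do python3 -m jog '{"offset":[[0.0097,0.0025,0],[0,0,0]],"angular":[[0,0,0],[0,0,0]],"jaw":[5,5]}' >/dev/null; python3 r.py; done
```

```text
t 16.60 u 0.5218 n -0.2823 z 0.0989 Fu -2.4 Fn -0.4 Fz 1.4 w 0.169
t 16.80 u 0.5221 n -0.2823 z 0.0989 Fu -3.8 Fn -0.3 Fz 1.1 w 0.171
t 17.00 u 0.5230 n -0.2823 z 0.0990 Fu -3.3 Fn -1.8 Fz 0.9 w 0.172
t 17.20 u 0.5237 n -0.2823 z 0.0990 Fu -2.3 Fn -0.2 Fz -0.4 w 0.165
```

```bash

for i in 1 2 3; do python3 -m jog '{"offset":[[0.0097,0.0025,0],[0,0,0]],"angular":[[0,0,0],[0,0,0]],"jaw":[5,5]}' >/dev/null; python3 r.py; done
```

```text
t 17.40 u 0.5241 n -0.2823 z 0.0990 Fu -2.2 Fn -0.6 Fz -1.5 w 0.170
t 17.60 u 0.5243 n -0.2823 z 0.0990 Fu -4.6 Fn -2.2 Fz -1.5 w 0.168
t 17.80 u 0.5245 n -0.2823 z 0.0990 Fu -4.8 Fn -1.0 Fz 0.2 w 0.166
```

```bash

for i in 1 2 3; do python3 -m jog '{"offset":[[0.0097,0.0025,0],[0,0,0]],"angular":[[0,0,0],[0,0,0]],"jaw":[5,5]}' >/dev/null; python3 r.py; done
```

```text
t 18.00 u 0.5246 n -0.2823 z 0.0990 Fu -6.2 Fn -1.3 Fz 0.5 w 0.167
t 18.20 u 0.5247 n -0.2823 z 0.0990 Fu -8.0 Fn -2.1 Fz 0.6 w 0.169
t 18.40 u 0.5249 n -0.2823 z 0.0991 Fu -9.3 Fn -1.5 Fz 2.2 w 0.169
```

```bash

for i in 1 2; do python3 -m jog '{"offset":[[0.0097,0.0025,0],[0,0,0],[0,0,0]],"angular":[[0,0,0],[0,0,0],[0,0,0]],"jaw":[5,5,5]}' >/dev/null; python3 r.py; done; python3 -c "
from h import *
s=manip.grab_frame('side')
B=cv2.resize(s[170:240,260:330],(560,560),interpolation=cv2.INTER_CUBIC)
cv2.imwrite('pics/g7.png',B)"
```

```text
t 18.70 u 0.5250 n -0.2823 z 0.0991 Fu -10.4 Fn -1.0 Fz 3.4 w 0.171
t 19.00 u 0.5251 n -0.2823 z 0.0991 Fu -12.1 Fn -0.7 Fz 4.4 w 0.169
```

View pics/g7.png

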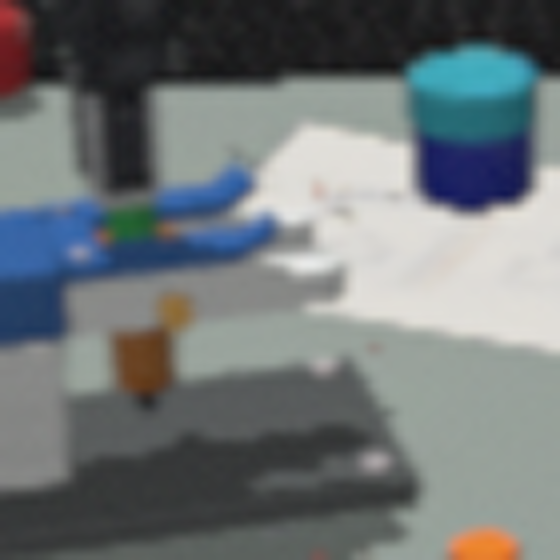

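```bash
python3 -m jog '{"offset":[[0.0078,0.002,0],[0,0,0],[0,0,0]],"angular":[[0,0,0],[0,0,0],[0,0,0]],"jaw":[5,5,5]}' >/dev/null; python3 r.py
python3 -m jog '{"offset":[[0,0,0],[0,0,0],[0,0,0],[0,0,0],[0,0,0],[0,0,0]],"angular":[[0,0,0],[0,0,0],[0,0,0],[0,0,0],[0,0,0],[0,0,0]],"jaw":[25,35,40,40,40,40]}' ; python3 r.py
```

```text
t 19.35 u 0.5252 n -0.2823 z 0.0991 Fu -13.1 Fn -0.6 Fz 5.3 w 0.169
time: 19.95
tool_pos: [0.5816, -0.143, 0.0994]
tool_rot: [0.702, -0.702, -0.088, 0.088]
contact_force: [0.2, 0.1, -0.1]
gripper_width: 0.472
t 19.95 u 0.5283 n -0.2823 z 0.0994 Fu 0.3 Fn 0.0 Fz -0.1 w 0.472
```

Released with no residual force. Raise straight up, then retract and look.

```bash
python3 -m jog '{"offset":[[0,0,0.1],[0,0,0.3],[0,0,0.4],[0,0,0.4],[0,0,0.5],[0,0,0.5],[0,0,0.4],[0,0,0],[0,0,0]],"angular":[[0,0,0],[0,0,0],[0,0,0],[0,0,0],[0,0,0],[0,0,0],[0,0,0],[0,0,0],[0,0,0]],"jaw":[40,40,40,40,40,40,40,40,40]}' >/dev/null; python3 r.py
python3 -m jog '{"offset":[[0,0.4,0],[0,0.7,0],[0,0.8,0],[0,0.8,0],[0,0.8,0],[0,0.8,0],[0,0.8,0],[0,0.6,0],[0,0.3,0],[0,0,0]],"angular":[[0,0,0],[0,0,0],[0,0,0],[0,0,0],[0,0,0],[0,0,0],[0,0,0],[0,0,0],[0,0,0],[0,0,0]],"jaw":[40,40,40,40,40,40,40,40,40,40]}' >/dev/null; python3 r.py
python3 -c "
from h import *
t=manip.grab_frame('top');s=manip.grab_frame('side')
cv2.imwrite('pics/f_top.png',t);cv2.imwrite('pics/f_side.png',s)
A=cv2.resize(t[120:200,300:380],(400,400),interpolation=cv2.INTER_CUBIC)
B=cv2.resize(s[165:245,240:320],(400,400),interpolation=cv2.INTER_CUBIC)
cv2.imwrite('pics/g8.png',np.hstack([A,B]))"
```

```text
t 20.85 u 0.5283 n -0.2825 z 0.2302 Fu 0.4 Fn 0.7 Fz -0.4 w 0.467
t 21.85 u 0.6017 n 0.0097 z 0.2278 Fu 0.9 Fn -0.1 Fz 0.3 w 0.466
```

View pics/g8.png

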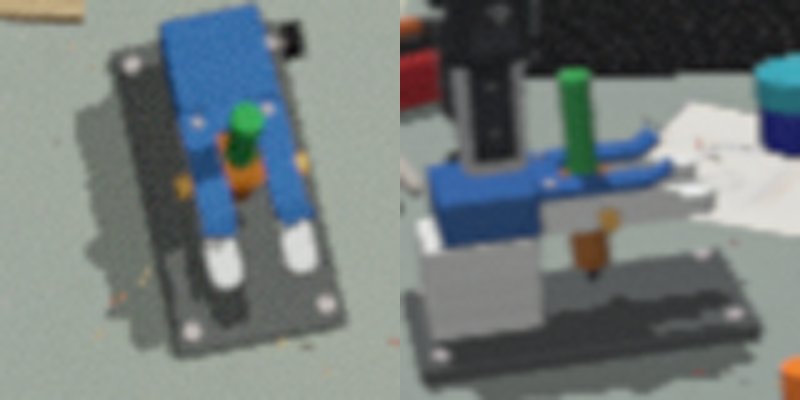

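View pics/f_top.png

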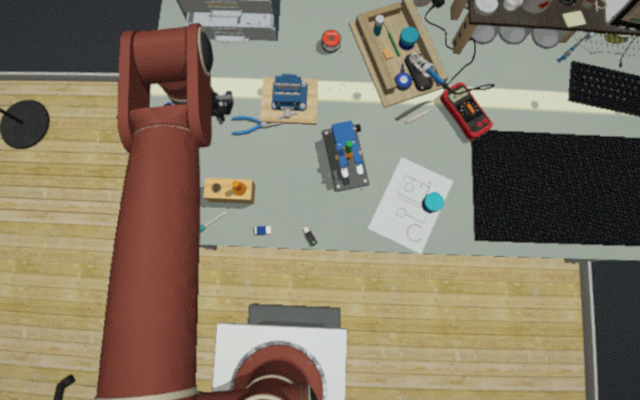

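```bash
python3 - <<'E'
from h import *
np.set_printoptions(precision=4,suppress=True)
a=np.radians(14.3);u=np.array([np.cos(a),np.sin(a)]);n=np.array([-u[1],u[0]])
uu,nn=.522,-.2823
def P(du,z): xy=(uu+du)*u+nn*n; return [xy[0],xy[1],z]
for nm in("top","side"):
    im=cv2.imread(f"pics/f_{nm}.png");h=cv2.cvtColor(im,cv2.COLOR_BGR2HSV);m=cv2.inRange(h,(45,120,50),(80,255,255))
    m[:, :270]=0;m[:,380:]=0;m[:125]=0;m[215:]=0
    k,l,st,c=cv2.connectedComponentsWithStats(m);i=1+st[1:,4].argmax();ys,xs=np.nonzero(l==i)
    print(nm,st[i]);
    for y in np.unique(ys): print(y,round(xs[ys==y].mean(),1),end="; ")
    print()
    for lbl,du in(("tilt0",0),("tilt4fwd",.059*.07)):
        print(lbl,"cap top",proj(nm,[P(du,.134)])[0],"cap base",proj(nm,[P(0,.085)])[0])
E
```

```text
top [346 141   7  12  60]
141 349.0; 142 349.0; 143 349.0; 144 348.5; 145 348.5; 146 348.5; 147 348.0; 148 348.0; 149 348.0; 150 348.0; 151 347.5; 152 348.0; 
tilt0 cap top [349.2629 144.1442] cap base [347.751  150.4965]
tilt4fwd cap top [348.8637 142.4794] cap base [347.751  150.4965]
side [272 178   7  22  94]
178 274.5; 179 275.0; 180 274.0; 181 274.0; 182 274.5; 183 274.5; 184 274.5; 185 274.5; 186 274.5; 187 275.0; 188 275.5; 189 275.5; 190 275.5; 191 275.5; 192 275.5; 193 275.5; 194 275.5; 195 275.5; 196 276.0; 197 276.0; 198 276.0; 199 276.0; 
tilt0 cap top [274.6794 179.1488] cap base [275.7869 197.7269]
tilt4fwd cap top [272.9878 179.3439] cap base [275.7869 197.7269]
```

```bash
python3 r.py; python3 -c "
from plant import manip
print(manip.job_done())"
```

```text
t 21.95 u 0.6017 n 0.0076 z 0.2284 Fu -0.5 Fn -0.5 Fz -0.3 w 0.472
the job is handed in; nothing more can be done
None
```

I took the green cartridge out of the rack and slid it into the stand's slot until it met the stop. I released it and handed the job in at about 22 s. No verdict came back.

**Insertion:** I lowered the flange until it touched the slotted plate, raised it 1 mm and slid it in.
- The sprung balls resisted with about 6.5 N at most, starting about 15 mm before the stop.
- The push at the stop rose steeply to 13 N, inside the 11 to 15 N needed to seat it.

**Last checks:**
- **Position and tilt:** in both views the cap lay within about 1 px (roughly 2 mm) of where an upright, fully home cartridge would appear.
- **Release:** the force was about zero after the fingers opened, and the arm is parked clear of everything.
- **Other items:** in the final top view the orange cartridge was still in the rack, and the eraser, flux tub and USB stick looked unmoved. I judged these by eye.

**Not confirmed or in disagreement:**
- The red pin is hidden behind the cartridge, so I only know it is pushed in from the position and the force rise.
- The two cameras disagreed by a few millimetres along y on the cartridges in the rack. I used the top view sideways and touch for height and depth.
- The cartridge sat about 2.5 mm off the middle of the gripper pads. This did no harm, because I found the stop by touch.

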